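# Seat a plate in the tilted nest and close its keeper

## Robot

A 6-joint arm with a two-finger parallel gripper is mounted at the origin on the work surface. World frame = base frame: x ahead of the robot, y to its left, z up, the work surface at z = 0. Lengths are in m, angles in rad, forces in N, time in s.
With the tool pointing down it reaches from about 0.325 to 0.75 m from the base axis. Payload 7.6 kg.
Tool frame: the origin (TCP) lies midway between the tips of the shut fingers; the grasp point (between the pads) lies 19 mm behind it; z points along the fingers, y is the line along which they close (so a half turn about z gives the same grasp; the last joint's range is limited). The gripper opens to 85 mm and grips with 20 to 120 N. Pads are 22 mm wide; open, the fingers measure 114 mm over their backs; the gripper's body (76 mm by 85 mm) begins 54 mm behind the grasp point. The pads swing forward as they close: fully open they stand 13 mm farther back than shut.
Start: joints at [-1.288, 0.052, 1.401, -0, 1.689, -0.07], TCP at [0.181, -0.493, 0.231] pointing down, gripper open.
Joint ranges: [-2.9, 2.9], [-0.91, 2.17], [0.12, 2.37], [-1.06, 4.2], [0.26, 2.73], [-2.93, 2.93]. Speed limits (rad/s): [2.57, 2.57, 3.01, 3.14, 3.14, 3.14].

## Interface

Orientations are given as a unit quaternion [w, x, y, z].
In Python, from rig import env gives the robot as it stands.
- The arm moves only by the tool drive_tool, never from a script. Its argument "increments" is a list of rows, each a list of 7 numbers: the shift along the tool's x, y, z in m, then the turn, a rotation vector about the tool's x, y, z in rad, then the opening, from 0 (shut) to 1 (fully open). In form: [[dx, dy, dz, wx, wy, wz, hand], ...]. A call has 1 to 20 rows; each row shifts and turns the commanded pose from where the row before left it, along the tool's axes as they then stand; what a row does not reach is not made up. A row lasts 1/10 s, in which the tool goes at most 50 mm and 8.59 degrees, less where a joint would pass 70% of its speed; a pose out of reach is approached as far as the arm can. A call is refused whole if a number of a shift passes 0.05 or a number of a turn 0.15, either way. A call with a gripper value outside its range is refused whole. The fingers move at their own pace and stop on an object; "grip_force" is the grip in N (left out, the last holds). Time passes only in rows, so rows that do not move let the fingers close. It gives the time, the measured TCP pose, the force, the opening and the grip force at its end, in the units of the state.
- env.read_state(): the state, without advancing time (a new reading comes with each control period).
- env.capture(name): name is "scene" or "top" or "wrist"; returns (picture, depth): 480x640x3 uint8, red, green, blue; 480x640 float32, m along the optical axis (not along the pixel's ray), 0 where there is no reading.
- env.camera_model(name): a dict with "fovy" (degrees; the focal length in pixels is half the picture's height over the tangent of half this angle, whatever the lens; pixels are square), "cx", "cy" (the principal point, pixels), "R" (3x3) and "t" (3): a world point X has camera coordinates R X + t. Camera axes: x right, y down, z forward; pixel columns grow to the right and rows downward; lengths in m; the calibration is good to about 2 mm. A picture is of the moment at which its call begins: read the wrist's pose just before it. camera_model takes no time and is no camera call; for the wrist camera it gives the pose at the moment of the call.
- env.finish_job(): hands the job in; it is judged then, once.
The state is a dict: "time_s": time; "qpos": joint angles; "joint_velocities": joint speeds; "effort": joint torques, N m; "tcp_pos": TCP position; "ee_rot": TCP orientation; "wrist_force": force on the tool from outside, world axes, zero at the start; "torque": the same for the moment, N m; "gripper_width": finger opening in m; "grasp_force": force on a finger pad.
Only numpy, scipy, OpenCV 4.12 (cv2) and the standard library are available. Lean on these libraries where they do the work, as an engineer would, in place of code of your own. Each camera call takes 0.05 s, during which the arm holds its last target. There are 200 camera calls.

## Task

Lay the aluminium plate with the blue block flat on the white tilted nest, up-slope of the brass spring roller, long sides along the long steel fence, so that it slides down to the roller; then push it on past the roller until it sits fully home in the low corner, touching both the long fence and the steel stop bar at the foot of the slope, gently: do not drop it or ram it. With the plate home and let go, swing the keeper bar by its red knob over the plate as far as it goes, and leave everything else on the bench where it is.

Things in the scene. Friction and masses are not known exactly. Their poses are not given: they have to be found in the camera images.
- plate: the part: aluminium plate 100 (x) x 80 (y) x 10 mm, about 0.3 kg; a blue block 26 x 26 mm, sides parallel to the plate's, stands centrally on it from 10 to 38 mm above the underside, to grasp it by. Origin: centre of the underside, z up. Starts flat on the bench. Either end may go first (a half turn makes no difference).
- nest: tilted white plate on a fixed green stand, placed anew each run. Origin on the sliding face, in line with the side fence's inner face; x: up-slope along that fence; y: up-slope square to it; z: out of the face. The face falls about 18 degrees to -x and 14 to -y and spans x -44 to 160, y -20 to 145 mm. Home, the plate's origin has y = 40, z = 0, x = 38 to 56 mm, axes parallel.
- stop_block: green block at the foot of the slope, carrying on two rods the steel stop bar (64 mm wide, 14.5 mm high, centred at y = 44 mm in the nest's frame). The bar is set afresh each run and not measured: its face stands anywhere from x = -12 to +6 mm in the nest's frame, and holds firm. Home is where the plate meets it. Origin: mid-block at face level, x = -36, y = 44 mm.
- side_fence (a point): middle of the long side fence's inner face at face level: y = 0, x = 82 mm in the nest's frame; this fence runs from x = 15 to 150 mm, 12 mm thick, 14.5 mm high. Face, fence, stop bar and roller are fairly slippery (friction 0.22 to 0.4, different each run).
- roller_tip (a point): innermost point of the sprung brass roller (upright disc, 28 mm across, top 12 mm above the face) opposite the side fence, at rest at x = 35, y = 77, z = 6 mm in the nest's frame. It stops a plate sliding down; pushed on downhill with up to 10 N the plate shoves it aside (spring 5 N plus 1 N/mm, y only); from there on it takes about 3 to 7 N to slide the plate along the side fence.
- keeper (a joint): steel swing bar, 8 mm thick, turning about the axis through keeper_pivot along the nest's z. 0: swung away, nose to the nest's +x, knob to -x. Grows clockwise seen from above to a stop at 1.5 rad: nose over the plate home (4 mm clear), knob to the nest's +y. Top of bar 22 mm above the face, hub 28 mm. Stays where left; turns at about 3 N on the knob. Starts at 0 to 0.25.
- keeper_knob (a point): centre of the top of the keeper's upright red cylinder knob, 16 mm in diameter, rising 38 mm above the bar, 50 mm from the pivot axis; top 60 mm above the sliding face
- keeper_pivot (a point): point on the keeper's turning axis, at x = 82, y = 122, z = 18 mm in the nest's frame
- spare: bystander: dark steel square 70 x 70 x 10 mm, lying flat; origin at the centre of its underside
- tin: bystander: low brass-coloured tin, 52 mm in diameter, 50 mm high; origin at the centre of its underside
- flask: bystander: black bottle, 80 mm in diameter, 160 mm high; origin at the centre of its underside
- funnel: bystander: red funnel standing on its mouth, 68 mm in diameter, 60 mm high; origin at the centre of its underside
- caliper: bystander: steel dial caliper lying flat, 190 mm long, 12 mm high; origin under the middle of its bar
- case: bystander: closed red plastic case 130 x 170 x 55 mm; origin at the centre of its underside
Things that resemble listed ones, but are neither listed nor needed, are in the scene too. Of the things like the plate, leave any that is orange, pink or turquoise; of the rest the larger one is meant.

How it is judged:
On the way:
1. the plate lies home against the side fence and the stop bar, let go by the robot, with the keeper still swung away (x of plate in the frame of nest between 0.036 and 0.058 m and y of plate in the frame of nest between 0.038 and 0.0416 m and z of plate in the frame of nest below 0.002 m and angle between the x axis of plate and the x axis of nest, either way round below 0.03 rad and contact force between plate and stop_block above 0.1 N and contact force between the fingers and plate below 0.05 N and value of joint keeper below 0.6 rad), for 0.2 s.
At the end, for the whole second after the job is handed in: the plate lies flat in the nest, within 1.6 mm of the side fence and square to it within 0.03 rad, touching the stop bar (contact over 0.1 N), at rest, and the keeper stands over it at 1.4 rad or more (x of plate in the frame of nest between 0.036 and 0.058 m and y of plate in the frame of nest between 0.038 and 0.0416 m and z of plate in the frame of nest below 0.002 m and angle between the x axis of plate and the x axis of nest, either way round below 0.03 rad and contact force between plate and stop_block above 0.1 N and linear speed of plate below 0.01 m/s and value of joint keeper above 1.4 rad).
It fails at once if the plate is rammed against the stop bar with more than 15 N (contact force between plate and stop_block above 15 N).
It fails at once if the plate is dropped or pressed onto the nest, with its fences, roller and keeper, with more than 60 N in all (contact force between plate and nest above 60 N).
It fails at once if a bystander is shifted by more than 15 mm (distance of any of spare, tin, flask, funnel, caliper, case from where it was at the start of the episode above 0.015 m).
It also fails if it takes over 72 s, if anything falls off the work surface, if the arm or the gripper's body presses on something with over 40 N, if the wrist force passes 120 N, or if a joint passes its speed limit or range.

## Working session

There is one attempt and no reset: what is moved stays moved. The work goes in short steps, Python scripts to look and compute and a tool call to move; the robot and the scene stay as the last step left them, time stands still between calls to the robot, and variables do not carry over. Pictures are saved under pics/ and viewed, at most 10 in all, crops included, and the job is handed in when it is done.

Besides the shell and the picture viewer there is one more tool, called after ">>>" as name(argument=value, ...) on one line, values as JSON. drive_tool: Moves the arm, as the interface text tells. Its arguments: {"type":"object","properties":{"increments":{"type":"array","items":{"type":"array","items":{"type":"number"}}},"grip_force":{"type":"number"}},"required":["increments"]}

```bash
mkdir -p pics; ls
python3 - <<'E'
from rig import env
import numpy as np, cv2
for n in ["scene","top"]:
    p,d=env.capture(n); np.savez(f"pics/{n}.npz",p=p,d=d)
    cv2.imwrite(f"pics/{n}.png",p[:,:,::-1])
    m=env.camera_model(n); print(n,m['fovy'],m['cx'],m['cy'],np.round(m['R'],3).tolist(),np.round(m['t'],3).tolist(), (d>0).mean())
s=env.read_state(); print(s)
E
```

```text
pics
scene 55.42906457992055 321.01655518531396 235.65197423763078 [[0.68, 0.733, -0.003], [0.465, -0.435, -0.771], [-0.566, 0.523, -0.637]] [-0.409, -0.154, 1.334] 0.9958723958333333
top 57.803045318548236 313.4925324410091 245.19386633728126 [[-0.022, -1.0, -0.011], [-0.99, 0.024, -0.139], [0.14, 0.008, -0.99]] [0.058, 0.574, 1.19] 0.9958463541666667
{'time_s': 0.1, 'qpos': array([-1.28830806e+00,  5.27592017e-02,  1.40161667e+00,  3.67109542e-06,
        1.68861691e+00, -7.02650396e-02]), 'joint_velocities': array([-4.65510695e-04, -7.07647563e-04, -2.85568297e-03, -9.85791206e-04,
        1.84631000e-03, -6.78095178e-05]), 'effort': array([ 1.15427658e-03, -3.82582819e+01, -3.60986316e+01, -5.49738081e-05,
        4.79678507e-03, -7.41455068e-06]), 'tcp_pos': array([ 0.18134241, -0.49239729,  0.23056758]), 'ee_rot': array([-6.96320375e-04,  9.84485640e-01,  1.75463768e-01, -7.23329667e-05]), 'wrist_force': array([-0.17579896, -0.3579669 , -0.09774069]), 'torque': array([0.02463906, 0.03282256, 0.06017672]), 'grasp_force': 0.0, 'gripper_width': 0.08534576893528505}
```

View pics/top.png

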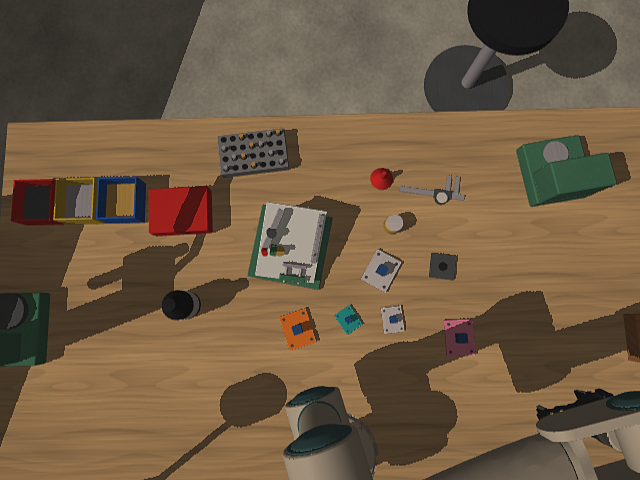

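View pics/scene.png

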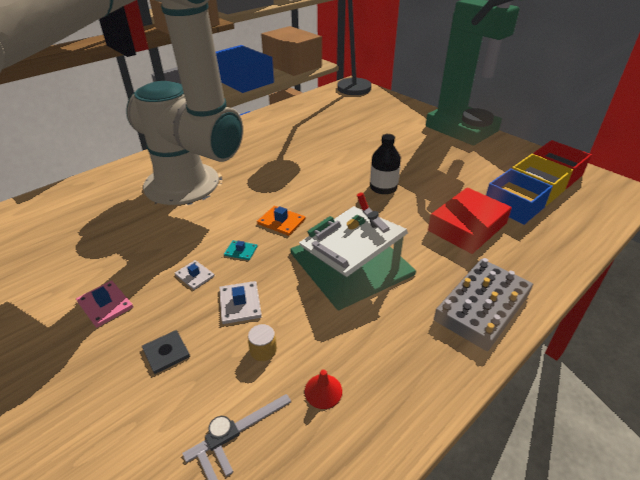

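The top view shows the plate, with its blue block, at about (382,270). The small look-alike is at (393,320), and the orange, turquoise and pink ones are to be left. The nest is at (292,245): stop bar at bottom (295,270), long fence on the right (322,240), red knob at (265,252). In the scene view the plate is at (240,300) and the nest at (352,245).

```bash
cat > h.py <<'E'
import numpy as np, cv2
from rig import env
def K(m):
    f=240/np.tan(np.radians(m['fovy'])/2); return f
def cloud(d,m):
    f=K(m); v,u=np.mgrid[0:480,0:640]
    c=np.stack([(u-m['cx'])/f*d,(v-m['cy'])/f*d,d],-1)
    return (c-np.array(m['t']))@np.array(m['R'])
def ray(uv,m):
    f=K(m); uv=np.atleast_2d(uv).astype(float); R=np.array(m['R']); 
    c=np.c_[(uv[:,0]-m['cx'])/f,(uv[:,1]-m['cy'])/f,np.ones(len(uv))]
    return -R.T@np.array(m['t']), c@R
def onplane(uv,m,n,h):   # n.X=h
    o,r=ray(uv,m); n=np.array(n,float)
    return o+r*((h-o@n)/(r@n))[:,None]
def proj(X,m):
    c=np.atleast_2d(X)@np.array(m['R']).T+np.array(m['t']); f=K(m)
    return c[:,:2]/c[:,2:]*f+[m['cx'],m['cy']]
E
python3 - <<'E'
from h import *
m=env.camera_model("top"); z=np.load("pics/top.npz"); p,d=z['p'],z['d']; P=cloud(d,m)
hsv=cv2.cvtColor(p,cv2.COLOR_RGB2HSV)
def near(box):
    k=np.zeros((480,640),bool); x0,y0,x1,y1=box; k[y0:y1,x0:x1]=1; return k
white=(hsv[...,1]<60)&(hsv[...,2]>110)
# plate
k=white&near((355,245,410,295)); c=max(cv2.findContours(k.astype(np.uint8),0,2)[0],key=cv2.contourArea)
r=cv2.minAreaRect(onplane(c[:,0,:],m,[0,0,1],.010)[:,:2].astype(np.float32)*1000); print("plate",r)
b=(hsv[...,0]>100)&(hsv[...,0]<125)&(hsv[...,1]>120)
kb=b&near((355,245,410,295)); print("blue z",np.percentile(P[kb][:,2],[10,50,90]),P[kb&(P[...,2]>.03)].mean(0))
# nest face
k=white&near((240,195,340,295))&(P[...,2]>.03)
X=P[k]; 
rng=np.random.default_rng(0);best=0
for _ in range(300):
    a=X[rng.choice(len(X),3,False)]; n=np.cross(a[1]-a[0],a[2]-a[0]); L=np.linalg.norm(n)
    if L<1e-5: continue
    n/=L; n*=np.sign(n[2]); s=np.abs((X-a[0])@n)<.002
    if s.sum()>best: best=s.sum(); S=s
q=X[S]; c=q.mean(0); n=np.linalg.svd(q-c)[2][2]; n*=np.sign(n[2]); print("plane",n,n@c,best,len(X),"resid",((q-c)@n).std())
kk=(np.abs(P@n-n@c)<.004)&near((240,195,340,295))&white
cc=np.concatenate([x[:,0] for x in cv2.findContours(kk.astype(np.uint8),0,2)[0]])
# horizontal of slope: a=18deg to -x, 14 to -y: n ~ (-tan?) 
W=onplane(cc,m,n,n@c); print(W.min(0),W.max(0))
g=-n[:2]/n[2]; print("slope grad dir",np.degrees(np.arctan2(g[1],g[0])),"mag",np.degrees(np.arctan(np.hypot(*g))))
cv2.imwrite("pics/topcrop.png",cv2.resize(p[190:350,230:480,::-1],None,fx=3.2,fy=3.2,interpolation=cv2.INTER_CUBIC)[:600,:800])
E
```

```text
plate ((502.8219299316406, -146.7257080078125), (79.81676483154297, 100.51119995117188), 59.43478775024414)
blue z [0.03478222 0.03828207 0.04201317] [ 0.50205323 -0.14585652  0.03861402]
plane [-0.33591003 -0.16949631  0.92651792] -0.13076627357523182 1677 3241 resid 0.0011008873073501575
[0.47152521 0.00823271 0.03868324] [0.68048599 0.20587226 0.13565634]
slope grad dir 26.77498319748237 mag 22.101631438257478
```

View pics/topcrop.png

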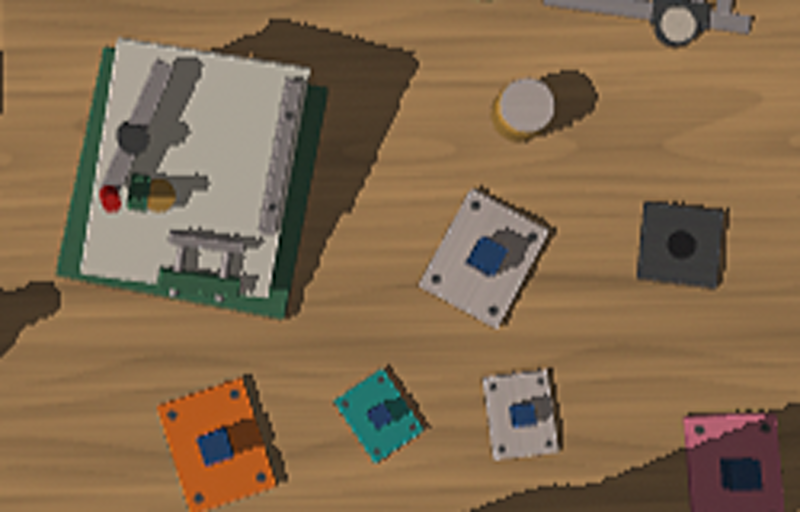

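The crop shows the nest with its stop bar at (215,240), long fence at (283,150), roller at (160,195), red knob at (110,200) and keeper hub at (133,138). The plate is centred at (487,257). Coarse poses are good; next I plan the move to a close wrist view.

```bash
cat >> h.py <<'E'
from scipy.spatial.transform import Rotation as Ro
def pose():
    s=env.read_state(); q=s['ee_rot']; return s,np.array(s['tcp_pos']),Ro.from_quat([q[1],q[2],q[3],q[0]])
def Rtool(zdir,ydir):
    z=np.array(zdir,float); z/=np.linalg.norm(z); y=np.array(ydir,float); y-=y@z*z; y/=np.linalg.norm(y)
    return Ro.from_matrix(np.stack([np.cross(y,z),y,z],1))
def plan(p,R,p1,R1,lab=""):
    w=(R.inv()*R1).as_rotvec(); 
    print(lab,"turn",np.round(w,4),"deg",round(np.degrees(np.linalg.norm(w)),1),"then shift(tool)",np.round(R1.inv().apply(np.array(p1)-p),4),"or before turn",np.round(R.inv().apply(np.array(p1)-p),4))
E
python3 - <<'E'
from h import *
s,p,R=pose(); m=env.camera_model("wrist"); o=-np.array(m['R']).T@np.array(m['t'])
print("cam in tool",R.inv().apply(o-p),"axes(cam x,y,z in tool)\n",np.round(R.inv().apply(np.array(m['R'])),3),m['fovy'],m['cx'],m['cy'])
a=np.radians(-30.6)
plan(p,R,[.503,-.147,.25],Rtool([0,0,-1],[np.cos(a),np.sin(a),0]),"plate")
E
```

```text
cam in tool [ 8.10582765e-02 -2.10517572e-05 -1.41976367e-01] axes(cam x,y,z in tool)
 [[ 0.002  1.     0.   ]
 [-0.949  0.002 -0.315]
 [-0.315  0.     0.949]] 67.47138772307724 321.1199600534474 236.73243060773257
plate turn [-1.30e-03 -6.00e-04 -6.84e-01] deg 39.2 then shift(tool) [ 0.461   0.101  -0.0194] or before turn [ 0.4212 -0.213  -0.0191]
```

>>> drive_tool(increments=[[0.0421,-0.0213,-0.002,0,0,0,1],[0.0421,-0.0213,-0.002,0,0,0,1],[0.0421,-0.0213,-0.002,0,0,0,1],[0.0421,-0.0213,-0.002,0,0,0,1],[0.0421,-0.0213,-0.002,0,0,0,1],[0.0421,-0.0213,-0.002,0,0,0,1],[0.0421,-0.0213,-0.002,0,0,0,1],[0.0421,-0.0213,-0.002,0,0,0,1],[0.0421,-0.0213,-0.002,0,0,0,1],[0.0421,-0.0213,-0.002,0,0,0,1],[0,0,0,0,0,-0.137,1],[0,0,0,0,0,-0.137,1],[0,0,0,0,0,-0.137,1],[0,0,0,0,0,-0.137,1],[0,0,0,0,0,-0.137,1],[0,0,0,0,0,0,1],[0,0,0,0,0,0,1]])

```text
time_s: 1.8
tcp_pos: [0.5028, -0.1473, 0.251]
ee_rot: [-0.0, 0.869, 0.494, -0.0]
wrist_force: [0.3, 0.8, 1.0]
gripper_width: 0.0856
grasp_force: 0.0
```

Run:
```python
from h import *
s,p,R=pose(); m=env.camera_model("wrist"); im,d=env.capture("wrist"); np.savez("pics/w1.npz",p=im,d=d)
cv2.imwrite("pics/w1.png",im[:,:,::-1])
print(s['time_s'],p,s['qpos'])
hsv=cv2.cvtColor(im,cv2.COLOR_RGB2HSV); P=cloud(d,m)
u0,v0=proj([.503,-.147,.01],m)[0]; print(u0,v0)
k=np.zeros((480,640),np.uint8); cv2.circle(k,(int(u0),int(v0)),130,1,-1)
k=(k>0)&(np.abs(P[...,2]-.010)<.005); print(P[k][:,2].mean())
k=k&(hsv[...,1]<60)
k=cv2.morphologyEx(k.astype(np.uint8),cv2.MORPH_OPEN,np.ones((3,3)))
c=max(cv2.findContours(k,0,2)[0],key=cv2.contourArea)
r=cv2.minAreaRect((onplane(c[:,0],m,[0,0,1],.010)[:,:2]*1000).astype(np.float32)); print("plate",r)
b=(hsv[...,0]>95)&(hsv[...,0]<125)&(hsv[...,1]>120)&(np.abs(P[...,2]-.038)<.003)&(np.hypot(P[...,0]-.503,P[...,1]+.147)<.03)
c=max(cv2.findContours(b.astype(np.uint8),0,2)[0],key=cv2.contourArea)
rb=cv2.minAreaRect((onplane(c[:,0],m,[0,0,1],.038)[:,:2]*1000).astype(np.float32)); print("block",rb)
```

```text
1.8 [ 0.50279574 -0.14728409  0.2509949 ] [-3.55411757e-01  4.54675294e-02  1.36879067e+00 -6.59606393e-05
  1.72787724e+00  1.81214988e-01]
321.1114074767346 196.17791098388312
0.008786116424298659
plate ((503.20166015625, -145.34022521972656), (79.94523620605469, 99.18363952636719), 59.70883560180664)
block ((502.74884033203125, -145.29818725585938), (25.664270401000977, 24.367090225219727), 59.36077880859375)
```

View pics/w1.png

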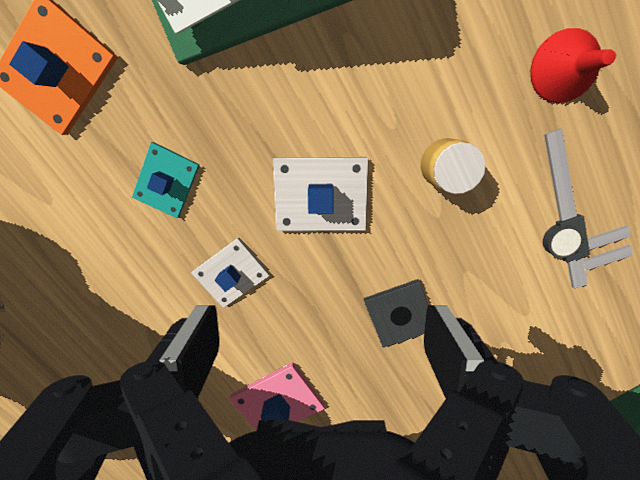

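The wrist view shows the plate centred at (321,195) with its block at (320,198) and clear space round it. The fingers are aligned with its long axis. Now a view along the nest's normal before grasping.

Run:
```python
from h import *
n=np.array([-.33591,-.16950,.92652]); h=-.130766; m=env.camera_model("top")
c=onplane([[291,241.5],[314,283]],m,n,h); print(c)
a=np.radians(-10.7); nx=np.array([np.cos(a),np.sin(a),0]); nx-=nx@n*n; nx/=np.linalg.norm(nx); ny=np.cross(n,nx)
O=c[0]-.058*nx-.062*ny; print("O",O,"from corner",c[1]+.044*nx+.02*ny, "nx z deg",np.degrees(np.arcsin(nx[2])),np.degrees(np.arcsin(ny[2])))
s,p,R=pose(); R1=Rtool(-n,nx); t=O+.055*nx+.07*ny+.2*n; print(t)
plan(p,R,t,R1)
```

```text
[[0.58018011 0.10542593 0.08849458]
 [0.46874769 0.04575322 0.03717805]]
O [0.51538459 0.06064157 0.05680988] from corner [0.51303003 0.05393857 0.05473015] nx z deg 16.850932627691154 13.878451744105433
[0.51166663 0.07990009 0.27484783]
 turn [-0.2567  0.2904 -0.3086] deg 28.4 then shift(tool) [ 0.2241 -0.0412  0.0195] or before turn [ 0.1998 -0.1085 -0.0238]
```

>>> drive_tool(increments=[[0.04,-0.0217,-0.0048,0,0,0,1],[0.04,-0.0217,-0.0048,0,0,0,1],[0.04,-0.0217,-0.0048,0,0,0,1],[0.04,-0.0217,-0.0048,0,0,0,1],[0.04,-0.0217,-0.0048,0,0,0,1],[0,0,0,-0.0642,0.0726,-0.0772,1],[0,0,0,-0.0642,0.0726,-0.0772,1],[0,0,0,-0.0642,0.0726,-0.0772,1],[0,0,0,-0.0642,0.0726,-0.0772,1],[0,0,0,0,0,0,1],[0,0,0,0,0,0,1]])

```text
time_s: 2.95
tcp_pos: [0.5109, 0.0797, 0.2755]
ee_rot: [0.039, 0.767, 0.612, 0.187]
wrist_force: [-0.2, 0.3, -0.2]
gripper_width: 0.0852
grasp_force: 0.0
```

Run:
```python
from h import *
s,p,R=pose(); m=env.camera_model("wrist"); im,d=env.capture("wrist"); np.savez("pics/w2.npz",p=im,d=d,R=m['R'],t=m['t'])
cv2.imwrite("pics/w2.png",im[:,:,::-1])
print(s['time_s'],p,s['qpos'])
P=cloud(d,m); hsv=cv2.cvtColor(im,cv2.COLOR_RGB2HSV)
n0=np.array([-.33591,-.16950,.92652]); k=(np.abs(P@n0+.1308)<.008)&(hsv[...,1]<50)&(hsv[...,2]>150)
X=P[k]; 
for _ in range(4):
    c=X.mean(0); n=np.linalg.svd(X-c,full_matrices=False)[2][2]; n*=np.sign(n[2]); r=(X-c)@n; X=X[np.abs(r)<max(.0015,2*r.std()) if _<3 else slice(None)]
print("plane",n.tolist(),c@n,len(X),r.std())
```

```text
2.95 [0.51086633 0.07971594 0.27553412] [-0.01110304 -0.26001156  1.64358602  0.1759803   1.41557521  0.21589538]
plane [-0.33910380596988393, -0.17159431070414768, 0.9249670271478371] -0.13394023877469305 20118 0.0006565971025094424
```

View pics/w2.png

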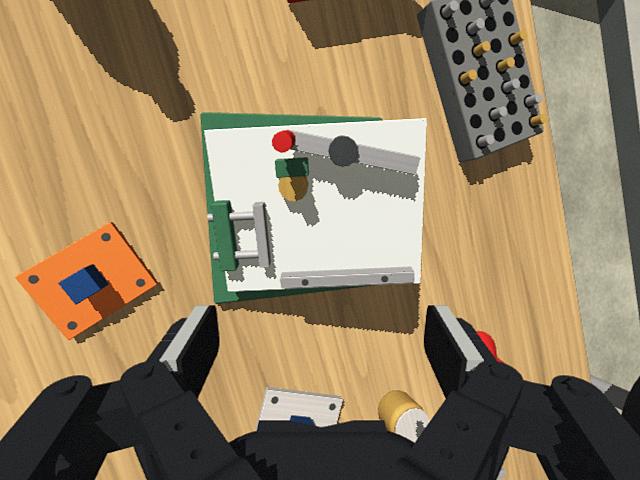

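The view along the nest normal shows the face from (205,128) to (425,290), with nest +x to the right and +y up. The stop bar is at (263,235), long fence at (347,278), roller at (293,187), hub at (343,150) and knob at (284,141).

```bash
cat > nest.py <<'E'
from h import *
z=np.load("pics/w2.npz"); im,d=z['p'],z['d']; m=dict(env.camera_model("wrist")); m['R']=z['R'];m['t']=z['t']
n=np.array([-0.33910380596988393,-0.17159431070414768,0.9249670271478371]); h=-0.13394023877469305
hsv=cv2.cvtColor(im,cv2.COLOR_RGB2HSV); H=cloud(d,m)@n-h
v,u=np.mgrid[0:480,0:640]
def rect(k,hh):
    k=cv2.morphologyEx(k.astype(np.uint8),cv2.MORPH_OPEN,np.ones((2,2)))
    c=max(cv2.findContours(k,0,2)[0],key=cv2.contourArea)
    W=onplane(c[:,0],m,n,h+hh); return W
a=np.radians(-10.7); e=np.array([np.cos(a),np.sin(a),0]); e-=e@n*n; e/=np.linalg.norm(e); f=np.cross(n,e); B=np.stack([e,f])
box=lambda a,b,c,d_:(u>=a)&(u<=c)&(v>=b)&(v<=d_)
fw=rect((np.abs(H-.0145)<.003)&box(275,262,420,295),.0145)
r=cv2.minAreaRect((fw@B.T*1000).astype(np.float32)); print("fence",r)
bp=cv2.boxPoints(r); i=np.argsort(bp[:,0]); l=bp[i[:2]].mean(0); rr=bp[i[2:]].mean(0); ang=np.arctan2(*(rr-l)[::-1])
e,f=e*np.cos(ang)+f*np.sin(ang),f*np.cos(ang)-e*np.sin(ang); B=np.stack([e,f])
q=fw@B.T*1000; print("fence edges x",np.percentile(q[:,0],[1,99]),"y",np.percentile(q[:,1],[2,98]),"ang",np.degrees(ang))
o2=np.array([np.percentile(q[:,0],[1,99]).mean()-82.5,np.percentile(q[:,1],98)])
w=rect((np.abs(H)<.004)&(hsv[...,1]<50)&(hsv[...,2]>120)&box(200,120,430,295)|box(0,0,0,0),0)
qf=w@B.T*1000-o2; print("face x",np.percentile(qf[:,0],[1,99]),"y",np.percentile(qf[:,1],[1,99]))
sb=rect((np.abs(H-.0145)<.0035)&box(252,195,272,275),.0145)@B.T*1000-o2
sr=cv2.minAreaRect(sb.astype(np.float32)); print("stop",sr,np.percentile(sb[:,0],[3,97]),np.percentile(sb[:,1],[3,97]))
red=((hsv[...,0]<6)|(hsv[...,0]>174))&(hsv[...,1]>150)&box(260,120,310,160)&(np.abs(H-.060)<.006)
kn=cv2.minEnclosingCircle((rect(red,.060)@B.T*1000-o2).astype(np.float32)); print("knob",kn)
hub=(np.abs(H-.028)<.003)&box(320,130,365,170); hb=cv2.minEnclosingCircle((rect(hub,.028)@B.T*1000-o2).astype(np.float32)); print("hub",hb)
ro=(np.abs(H-.012)<.003)&box(270,165,315,205)&(hsv[...,0]<30)&(hsv[...,1]>90); rq=rect(ro,.012)@B.T*1000-o2; print("roller",rq.min(0),rq.max(0))
O=(o2/1000)@B+h*n
print("O",O.tolist(),"nx",e.tolist(),"ny",f.tolist(),"tilt",np.degrees(np.arcsin([e[2],f[2]])))
E
python3 nest.py
```

```text
fence ((558.8699340820312, 160.57276916503906), (134.36087036132812, 13.35101318359375), 3.007326126098633)
fence edges x [500.02336549 633.44972929] y [124.35572526 137.53863602] ang 3.00733
face x [-44.02276201 159.20268947] y [-20.66052043 143.62523335]
stop ((0.508234977722168, 43.05895233154297), (10.80164909362793, 63.68500518798828), 0.6381738185882568) [-5.00390055  5.84275001] [11.74191995 74.43938799]
knob ((33.34467697143555, 132.94476318359375), 7.992573261260986)
hub ((81.60563659667969, 120.79045104980469), 12.849658012390137)
roller [21.37072425 76.18590217] [47.94766868 98.48268575]
O [0.5145728938259673, 0.05953189840821956, 0.05488706251448129] nx [0.9315245549369799, -0.19859793101520534, 0.30466518111749646] ny [0.13141772609943464, 0.9649426207587175, 0.22718962817339963] tilt [17.73802154 13.13166966]
```

```bash
cat >> h.py <<'E'
nz=np.array([-0.33910380596988393,-0.17159431070414768,0.9249670271478371])
nx=np.array([0.9315245549369799,-0.19859793101520534,0.30466518111749646]); ny=np.array([0.13141772609943464,0.9649426207587175,0.22718962817339963])
O=np.array([0.5145728938259673,0.05953189840821956,0.05488706251448129])-.0009*ny-.0004*nx
N=lambda x,y,z:O+x*nx+y*ny+z*nz
RN=Rtool(-nz,nx)
def innest(X): return np.array([(X-O)@nx,(X-O)@ny,(X-O)@nz])
E
python3 - <<'E'
from h import *
s,p,R=pose(); a=np.radians(-30.4); R1=Rtool([0,0,-1],[np.cos(a),np.sin(a),0])
plan(p,R,[.503,-.1453,.10],R1,"above")
plan(np.array([.503,-.1453,.25]),R1,N(.10,.043,.15),RN,"to nest from z .25")
E
```

```text
above turn [ 0.2563 -0.2891  0.3036] deg 28.2 then shift(tool) [-0.1985  0.1069  0.1757] or before turn [-0.2585 -0.0028  0.1219]
to nest from z .25 turn [-0.2674  0.2865 -0.3537] deg 30.2 then shift(tool) [0.1969 0.0103 0.0695] or before turn [ 0.2023 -0.0503  0.0165]
```

>>> drive_tool(increments=[[0,0,0,0.0641,-0.0723,0.0759,1],[0,0,0,0.0641,-0.0723,0.0759,1],[0,0,0,0.0641,-0.0723,0.0759,1],[0,0,0,0.0641,-0.0723,0.0759,1],[-0.0397,0.0214,0,0,0,0,1],[-0.0397,0.0214,0,0,0,0,1],[-0.0397,0.0214,0,0,0,0,1],[-0.0397,0.0214,0,0,0,0,1],[-0.0397,0.0214,0,0,0,0,1],[0,0,0.0351,0,0,0,1],[0,0,0.0351,0,0,0,1],[0,0,0.0351,0,0,0,1],[0,0,0.0351,0,0,0,1],[0,0,0.0351,0,0,0,1],[0,0,0,0,0,0,1],[0,0,0,0,0,0,1]])

```text
time_s: 4.6
tcp_pos: [0.5043, -0.1453, 0.1004]
ee_rot: [0.0, 0.867, 0.498, 0.0]
wrist_force: [0.8, -0.0, 0.1]
gripper_width: 0.0856
grasp_force: 0.0
```

Run:
```python
from h import *
s,p,R=pose(); a=np.radians(-30.4); R1=Rtool([0,0,-1],[np.cos(a),np.sin(a),0])
plan(p,R,[.503,-.1453,.013],R1,"grasp")
```

```text
grasp turn [0.0002 0.     0.0022] deg 0.1 then shift(tool) [-0.0007 -0.0011  0.0874] or before turn [-0.0007 -0.0011  0.0874]
```

>>> drive_tool(increments=[[-0.0007,-0.0011,0.024,0,0,0.002,1],[0,0,0.024,0,0,0,1],[0,0,0.02,0,0,0,1],[0,0,0.012,0,0,0,1],[0,0,0.0074,0,0,0,1],[0,0,0,0,0,0,1],[0,0,0,0,0,0,0],[0,0,0,0,0,0,0],[0,0,0,0,0,0,0],[0,0,0,0,0,0,0],[0,0,0,0,0,0,0],[0,0,0,0,0,0,0],[0,0,0,0,0,0,0],[0,0,0,0,0,0,0],[0,0,0,0,0,0,0],[0,0,0,0,0,0,0]], grip_force=50)

```text
time_s: 6.2
tcp_pos: [0.5029, -0.1455, 0.013]
ee_rot: [0.001, 0.868, 0.497, 0.001]
wrist_force: [0.4, -0.2, 5.5]
gripper_width: 0.0251
grasp_force: 52.3
```

>>> drive_tool(increments=[[0,0,-0.01,0,0,0,0],[0,0,-0.03,0,0,0,0],[0,0,-0.04,0,0,0,0],[0,0,-0.04,0,0,0,0],[0,0,-0.04,0,0,0,0],[0,0,-0.04,0,0,0,0],[0,0,-0.03,0,0,0,0],[0,0,0,0,0,0,0],[0,0,0,0,0,0,0]])

```text
time_s: 7.1
tcp_pos: [0.502, -0.1453, 0.2416]
ee_rot: [0.0, 0.868, 0.497, 0.0]
wrist_force: [0.2, -0.6, -2.9]
gripper_width: 0.0251
grasp_force: 51.3
```

Run:
```python
from h import *
s,p,R=pose(); m=env.camera_model("wrist"); im,d=env.capture("wrist"); cv2.imwrite("pics/w3.png",im[:,:,::-1])
print(p,s['wrist_force'])
P=cloud(d,m); Q=R.inv().apply((P-p).reshape(-1,3)).reshape(P.shape)  # tool frame
k=(d>0)&(np.abs(Q[...,0])<.06)&(np.abs(Q[...,1])<.07)&(Q[...,2]>-.012)&(Q[...,2]<.015)&(Q[...,0]>.016)
k&=(im.min(-1)>90)
print(k.sum(),np.percentile(Q[k][:,2],[5,50,95]),"x",np.percentile(Q[k][:,0],[1,99]),"y",np.percentile(Q[k][:,1],[1,99]))
q=Q[k];A=np.c_[q[:,:2],np.ones(len(q))];print("plane tilt",np.linalg.lstsq(A,q[:,2],rcond=None)[0])
c=max(cv2.findContours(k.astype(np.uint8),0,2)[0],key=cv2.contourArea)[:,0]
print("rect",cv2.minAreaRect((Q[c[:,1],c[:,0]][:,:2]*1000).astype(np.float32)))
plan(p,R,N(.10,.043,.15),RN,"to nest")
```

```text
[ 0.50200076 -0.14526827  0.24162311] [ 0.18008293 -0.6134275  -2.88297215]
12539 [0.00273701 0.00378    0.0082884 ] x [0.01627143 0.03987728] y [-0.04836364  0.04897032]
plane tilt [0.08849955 0.0015579  0.00156882]
rect ((27.85002899169922, 0.2793235778808594), (100.2234115600586, 23.90367889404297), 89.80188751220703)
to nest turn [-0.2672  0.286  -0.353 ] deg 30.2 then shift(tool) [0.1989 0.0137 0.0621] or before turn [ 0.2028 -0.0492  0.0082]
```

View pics/w3.png

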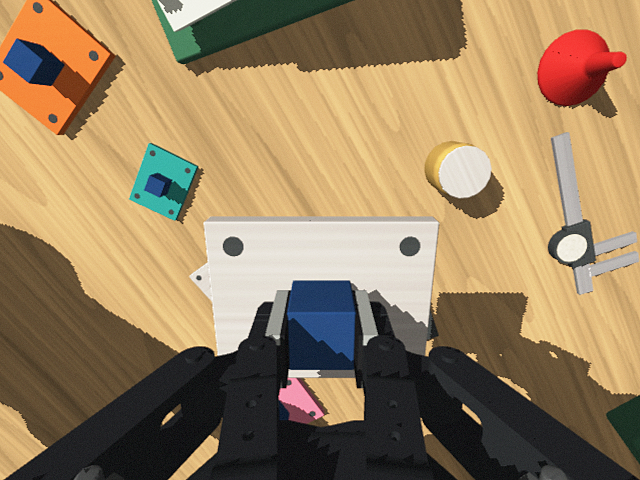

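Plate is held square and centred: its edge shows at (320,220) and the block sits between the pads at (322,315). On to the nest.

>>> drive_tool(increments=[[0.0406,-0.0092,0.0016,0,0,0,0],[0.0406,-0.0092,0.0016,0,0,0,0],[0.0406,-0.0092,0.0016,0,0,0,0],[0.0406,-0.0092,0.0016,0,0,0,0],[0.0406,-0.0092,0.0016,0,0,0,0],[0,0,0,-0.0668,0.0715,-0.0883,0],[0,0,0,-0.0668,0.0715,-0.0883,0],[0,0,0,-0.0668,0.0715,-0.0883,0],[0,0,0,-0.0668,0.0715,-0.0883,0],[0,0,0,0,0,0,0],[0,0,0,0,0,0,0]])

```text
time_s: 8.25
tcp_pos: [0.5643, 0.0527, 0.2326]
ee_rot: [0.043, 0.752, 0.631, 0.187]
wrist_force: [0.2, -0.1, -2.5]
gripper_width: 0.025
grasp_force: 51.2
```

Run:
```python
from h import *
s,p,R=pose(); print(innest(p),s['wrist_force'],nz@s['wrist_force']); plan(p,R,N(.103,.043,.02),RN)
m=env.camera_model("wrist"); im,d=env.capture("wrist")
P=cloud(d,m); Q=R.inv().apply((P-p).reshape(-1,3)).reshape(P.shape)
k=(d>0)&(Q[...,0]>.018)&(Q[...,0]<.038)&(np.abs(Q[...,1])<.04)&(np.abs(Q[...,2]-.003)<.006)&(im.min(-1)>90)
q=Q[k];A=np.c_[q[:,:2],np.ones(len(q))];print(k.sum(),"plane tilt",np.linalg.lstsq(A,q[:,2],rcond=None)[0])
```

```text
[0.10224549 0.04121714 0.14867434] [ 0.16767072 -0.13031211 -2.50199758] -2.348762226362
 turn [-0.0035  0.0022 -0.0029] deg 0.3 then shift(tool) [0.0018 0.0008 0.1287] or before turn [0.0021 0.0012 0.1287]
7617 plane tilt [-0.00063221  0.00189946  0.00376445]
```

>>> drive_tool(increments=[[0.002,0.001,0.03,-0.0035,0.0022,-0.003,0],[0,0,0.03,0,0,0,0],[0,0,0.03,0,0,0,0],[0,0,0.02,0,0,0,0],[0,0,0.012,0,0,0,0],[0,0,0.004,0,0,0,0],[0,0,0,0,0,0,0],[0,0,0,0,0,0,0]])

```text
time_s: 9.1
tcp_pos: [0.6101, 0.0765, 0.1202]
ee_rot: [0.046, 0.749, 0.632, 0.191]
wrist_force: [-0.3, 0.6, -2.5]
gripper_width: 0.0249
grasp_force: 51.2
```

Run:
```python
from h import *
s,p,R=pose(); print(innest(p),nz@s['wrist_force'],s['wrist_force']); plan(p,R,N(.103,.043,.0145),RN)
```

```text
[0.10592489 0.04463292 0.02513529] -2.3522998711055774 [-0.29670089  0.62848095 -2.53529958]
 turn [ 0.006  -0.0023  0.0036] deg 0.4 then shift(tool) [-0.0016 -0.0029  0.0106] or before turn [-0.0016 -0.003   0.0106]
```

>>> drive_tool(increments=[[-0.0016,-0.0029,0.004,0.005,-0.002,0.003,0],[0,0,0.003,0,0,0,0],[0,0,0.0015,0,0,0,0],[0,0,0,0,0,0,0],[0,0,0,0,0,0,0],[0,0,0,0,0,0,0]])

```text
time_s: 9.7
tcp_pos: [0.6096, 0.077, 0.1099]
ee_rot: [0.044, 0.751, 0.632, 0.188]
wrist_force: [-0.2, -0.2, -2.8]
gripper_width: 0.0249
grasp_force: 51.2
```

Run:
```python
from h import *
s,p,R=pose(); print(innest(p),nz@s['wrist_force'],s['wrist_force']); plan(p,R,N(.103,.043,.0145),RN)
```

```text
[0.1022185  0.04273224 0.015655  ] -2.4718297971536076 [-0.19980098 -0.17393991 -2.77786137]
 turn [-0.0004 -0.0001  0.0005] deg 0.0 then shift(tool) [0.0003 0.0008 0.0012] or before turn [0.0003 0.0008 0.0012]
```

>>> drive_tool(increments=[[0,0.0005,0.0008,0,0,0,0],[0,0,0.0006,0,0,0,0],[0,0,0,0,0,0,0],[0,0,0,0,0,0,0]])

```text
time_s: 10.1
tcp_pos: [0.6104, 0.0772, 0.1085]
ee_rot: [0.044, 0.751, 0.632, 0.188]
wrist_force: [-0.4, 0.4, -3.0]
gripper_width: 0.0252
grasp_force: 51.3
```

>>> drive_tool(increments=[[0,0,0.0006,0,0,0,0],[0,0,0,0,0,0,0],[0,0,0,0,0,0,0]])

```text
time_s: 10.4
tcp_pos: [0.6109, 0.0772, 0.1085]
ee_rot: [0.044, 0.751, 0.632, 0.189]
wrist_force: [-2.9, 0.0, 0.2]
gripper_width: 0.025
grasp_force: 51.8
```

>>> drive_tool(increments=[[0,0,0,0,0,0,0.15],[0,0,0,0,0,0,0.3],[0,0,0,0,0,0,0.4],[0,0,0,0,0,0,0.5],[0,0,0,0,0,0,0.58],[0,0,0,0,0,0,0.58],[0,0,0,0,0,0,0.58],[0,0,0,0,0,0,0.58],[0,0,0,0,0,0,0.58],[0,0,0,0,0,0,0.58]])

```text
time_s: 11.4
tcp_pos: [0.6107, 0.0772, 0.108]
ee_rot: [0.044, 0.751, 0.632, 0.188]
wrist_force: [0.1, 0.0, 0.3]
gripper_width: 0.0493
grasp_force: 0.0
```

```bash
cat >> h.py <<'E'
def plate_look(name):
    """block top centre in the nest frame (blue pixels near 38 mm) and plate rect"""
    s,p,R=pose(); m=env.camera_model("wrist"); im,d=env.capture("wrist"); cv2.imwrite(f"pics/{name}.png",im[:,:,::-1]); np.savez(f"pics/{name}.npz",p=im,d=d,R=m['R'],t=m['t'])
    P=cloud(d,m); L=np.stack([(P-O)@nx,(P-O)@ny,(P-O)@nz],-1); hsv=cv2.cvtColor(im,cv2.COLOR_RGB2HSV)
    print("t",s['time_s'],"tcp nest",np.round(innest(p)*1000,2),"F nest",np.round([s['wrist_force']@a for a in (nx,ny,nz)],2),"w",s['gripper_width'])
    b=(hsv[...,0]>95)&(hsv[...,0]<125)&(hsv[...,1]>110)&(np.abs(L[...,2]-.038)<.004)&(L[...,0]<.17)&(L[...,0]>0)&(L[...,1]>0)&(L[...,1]<.1)
    c=np.concatenate([c[:,0] for c in cv2.findContours(b.astype(np.uint8),0,2)[0]]); W=onplane(c,m,nz,nz@O+.038)
    q=np.stack([(W-O)@nx,(W-O)@ny],1)*1000; print("block",b.sum(),cv2.minAreaRect(q.astype(np.float32)),q.min(0),q.max(0))
    k=(np.abs(L[...,2]-.010)<.003)&(hsv[...,1]<60)&(L[...,0]<.17)&(L[...,0]>-.02)&(L[...,1]>.0)&(L[...,1]<.09)&(im.min(-1)>70)
    k=cv2.morphologyEx(k.astype(np.uint8),cv2.MORPH_OPEN,np.ones((3,3))); cs=cv2.findContours(k,0,2)[0]
    c=max(cs,key=cv2.contourArea)[:,0]; W=onplane(c,m,nz,nz@O+.010); q=np.stack([(W-O)@nx,(W-O)@ny],1)*1000
    print("plate",cv2.minAreaRect(q.astype(np.float32)),np.percentile(q,2,0),np.percentile(q,98,0))
    return im
E
python3 - <<'E'
from h import *
plate_look("w4")
E
```

```text
t 11.4 tcp nest [102.6   42.7   13.53] F nest [0.18 0.13 0.27] w 0.04932039852284751
block 4178 ((102.11168670654297, 41.733341217041016), (49.38704299926758, 28.05901336669922), 0.15753883123397827) [77.40072936 27.65541638] [126.7746271   55.77742576]
plate ((96.61185455322266, 40.63356399536133), (80.88785552978516, 99.38462829589844), 89.98819732666016) [46.94509308  0.22961631] [146.25686513  81.0166884 ]
```

View pics/w4.png

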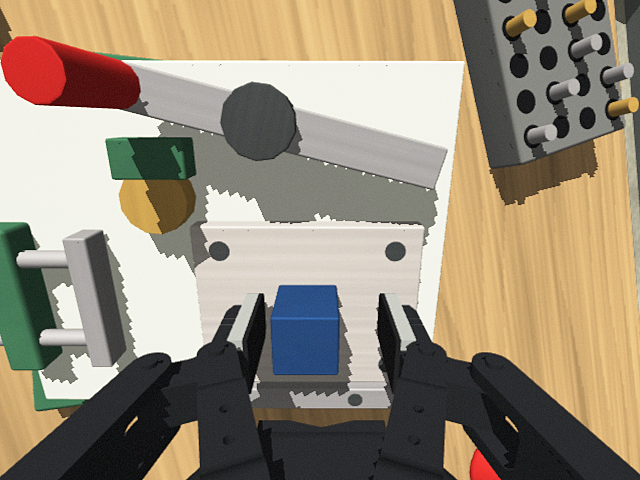

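The plate lies flat and square against the fence and roller: plate about (310,315), block (305,330), fingers clear on both sides. Stop bar is at (95,300). Narrow the hand and push with the up-slope finger.

>>> drive_tool(increments=[[-0.002,-0.002,0,0,0,0,0.5],[0,-0.002,0,0,0,0,0.44],[0,0,0,0,0,0,0.4],[0,0,0,0,0,0,0.4],[0,0,0,0,0,0,0.4],[0,-0.001,0,0,0,0,0.4],[0,-0.001,0,0,0,0,0.4],[0,-0.001,0,0,0,0,0.4],[0,0,0,0,0,0,0.4],[0,0,0,0,0,0,0.4]])

```text
time_s: 12.45
tcp_pos: [0.6039, 0.0767, 0.1054]
ee_rot: [0.044, 0.751, 0.632, 0.188]
wrist_force: [-0.4, -0.0, -0.3]
gripper_width: 0.0339
grasp_force: 0.0
```

Run:
```python
from h import *
s,p,R=pose(); print(np.round(innest(p)*1000,2),np.round([s['wrist_force']@a for a in (nx,ny,nz)],2),s['gripper_width'],s['grasp_force']); plan(p,R,p,RN)
```

```text
[95.57 40.72 13.52] [-0.51 -0.14 -0.16] 0.033932672838147736 0.0
 turn [-0.0007 -0.0001  0.0005] deg 0.0 then shift(tool) [0. 0. 0.] or before turn [0. 0. 0.]
```

>>> drive_tool(increments=[[0,-0.001,0,0,0,0,0.4],[0,-0.001,0,0,0,0,0.4],[0,-0.001,0,0,0,0,0.4],[0,-0.001,0,0,0,0,0.4],[0,-0.001,0,0,0,0,0.4],[0,-0.001,0,0,0,0,0.4],[0,0,0,0,0,0,0.4]])

```text
time_s: 13.15
tcp_pos: [0.5981, 0.0779, 0.1035]
ee_rot: [0.044, 0.751, 0.632, 0.188]
wrist_force: [0.6, 1.1, 0.3]
gripper_width: 0.0342
grasp_force: 0.0
```

```bash
cat > st.py <<'E'
from h import *
s,p,R=pose(); print(s['time_s'],np.round(innest(p)*1000,2),np.round([s['wrist_force']@a for a in (nx,ny,nz)],2),s['gripper_width'],s['grasp_force'])
E
python3 st.py
```

```text
13.15 [89.42 40.7  13.51] [ 0.39  1.19 -0.1 ] 0.03422667014244427 0.0
```

>>> drive_tool(increments=[[0,-0.001,0,0,0,0,0.4],[0,-0.001,0,0,0,0,0.4],[0,-0.001,0,0,0,0,0.4],[0,-0.001,0,0,0,0,0.4]])

```text
time_s: 13.55
tcp_pos: [0.5956, 0.0784, 0.1033]
ee_rot: [0.045, 0.751, 0.631, 0.189]
wrist_force: [6.4, -1.6, 0.6]
gripper_width: 0.0341
grasp_force: 3.2
```

```bash
python3 st.py
```

```text
13.55 [86.85 40.7  14.07] [ 6.48 -0.52 -1.37] 0.034101971461444926 3.245321810245514
```

>>> drive_tool(increments=[[0,-0.001,0,0,0,0,0.4],[0,-0.001,0,0,0,0,0.4],[0,-0.001,0,0,0,0,0.4],[0,-0.001,0,0,0,0,0.4],[0,-0.001,0,0,0,0,0.4],[0,-0.001,0,0,0,0,0.4]])

```text
time_s: 14.15
tcp_pos: [0.5904, 0.0794, 0.102]
ee_rot: [0.046, 0.751, 0.631, 0.19]
wrist_force: [5.4, -1.3, -0.4]
gripper_width: 0.0338
grasp_force: 2.9
```

Run:
```python
from h import *
plate_look("w5")
```

```text
t 14.15 tcp nest [81.43 40.73 14.5 ] F nest [ 5.13 -0.59 -1.94] w 0.033775344496723564
block 4276 ((81.19183349609375, 41.55525588989258), (34.443721771240234, 28.42831039428711), 0.018139826133847237) [63.96816282 27.34641669] [98.4154072  55.77403433]
plate ((86.19808959960938, 40.39271545410156), (99.96150970458984, 81.29894256591797), 0.06776071339845657) [36.23603463 -0.22778762] [136.14236542  81.06996021]
```

>>> drive_tool(increments=[[0,-0.002,0.0005,0,0,0,0.4],[0,-0.002,0.0005,0,0,0,0.4],[0,-0.002,0,0,0,0,0.4],[0,-0.002,0,0,0,0,0.4],[0,-0.002,0,0,0,0,0.4],[0,-0.002,0,0,0,0,0.4],[0,-0.002,0,0,0,0,0.4],[0,-0.002,0,0,0,0,0.4],[0,-0.002,0,0,0,0,0.4],[0,-0.001,0,0,0,0,0.4],[0,0,0,0,0,0,0.4]])

```text
time_s: 15.3
tcp_pos: [0.5721, 0.0837, 0.0948]
ee_rot: [0.045, 0.751, 0.632, 0.189]
wrist_force: [3.3, -2.1, 4.4]
gripper_width: 0.0339
grasp_force: 2.7
```

Run:
```python
from h import *
im=plate_look("w6")
m=env.camera_model("wrist"); z=np.load("pics/w6.npz"); P=cloud(z['d'],m); L=np.stack([(P-O)@nx,(P-O)@ny,(P-O)@nz],-1)*1000
k=(np.abs(L[...,2]-14.5)<2.5)&(np.abs(L[...,0])<20)&(L[...,1]>10)&(L[...,1]<78)
c=max(cv2.findContours(k.astype(np.uint8),0,2)[0],key=cv2.contourArea)[:,0]; W=onplane(c,m,nz,nz@O+.0145)
q=np.stack([(W-O)@nx,(W-O)@ny],1)*1000; print("stop",np.percentile(q,3,0),np.percentile(q,97,0))
```

```text
t 15.3 tcp nest [61.37 40.81 13.29] F nest [ 4.82 -0.64  3.28] w 0.03386457492458916
block 4246 ((65.81971740722656, 41.862159729003906), (28.203702926635742, 42.721988677978516), 89.38079833984375) [44.37644736 27.89648076] [87.23120558 56.07702641]
plate ((65.64517974853516, 40.63139724731445), (99.36882019042969, 80.73480987548828), 0.10720320791006088) [15.9774618   0.83057274] [115.29221365  81.03421148]
stop [-4.95788758 18.82221001] [ 5.86056774 77.04712357]
```

View pics/w6.png

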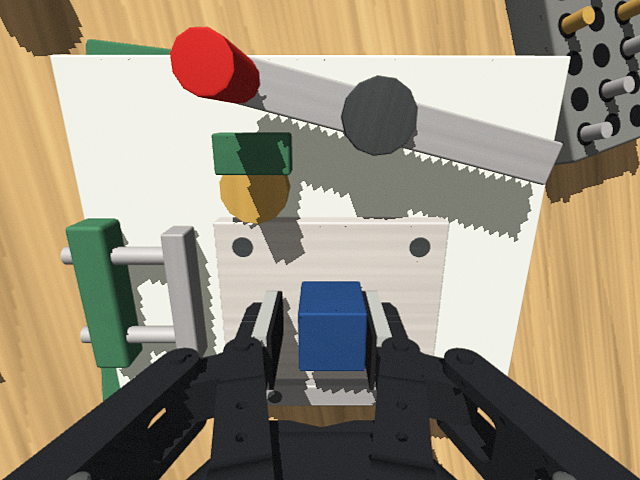

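The plate is past the roller, low edge at column 215 and stop bar face at about 207 (different heights), 10 mm still to go. The block stays square against the up-slope finger at (372,330).

>>> drive_tool(increments=[[0,-0.001,-0.0005,0,0,0,0.4],[0,-0.001,0,0,0,0,0.4],[0,-0.001,0,0,0,0,0.4],[0,-0.001,0,0,0,0,0.4],[0,-0.001,0,0,0,0,0.4],[0,-0.001,0,0,0,0,0.4],[0,-0.001,0,0,0,0,0.4],[0,0,0,0,0,0,0.4]])

```text
time_s: 16.15
tcp_pos: [0.5648, 0.0852, 0.0923]
ee_rot: [0.044, 0.751, 0.632, 0.188]
wrist_force: [4.3, -0.5, 5.2]
gripper_width: 0.0345
grasp_force: 2.7
```

```bash
python3 st.py
```

```text
16.15 [53.53 40.77 13.15] [5.68 1.3  3.47] 0.034500609959480136 2.660190761089325
```

>>> drive_tool(increments=[[0,-0.0005,0,0,0,0,0.4],[0,-0.0005,-0.0003,0,0,0,0.4],[0,0,0,0,0,0,0.4]])

```text
time_s: 16.45
tcp_pos: [0.5635, 0.0854, 0.0919]
ee_rot: [0.044, 0.751, 0.632, 0.188]
wrist_force: [4.0, -0.4, 4.5]
gripper_width: 0.034
grasp_force: 2.2
```

>>> drive_tool(increments=[[0,-0.0003,0,0,0,0,0.4],[0,-0.0003,0,0,0,0,0.4],[0,0,0,0,0,0,0.4]])

```text
time_s: 16.75
tcp_pos: [0.5632, 0.0855, 0.0917]
ee_rot: [0.044, 0.751, 0.632, 0.188]
wrist_force: [4.4, 0.9, 2.7]
gripper_width: 0.0344
grasp_force: 2.6
```

>>> drive_tool(increments=[[0,-0.0003,0,0,0,0,0.4],[0,-0.0003,0,0,0,0,0.4],[0,0,0,0,0,0,0.4]])

```text
time_s: 17.05
tcp_pos: [0.5626, 0.0856, 0.0916]
ee_rot: [0.044, 0.751, 0.632, 0.188]
wrist_force: [4.8, 0.6, 2.9]
gripper_width: 0.0342
grasp_force: 2.6
```

>>> drive_tool(increments=[[0,-0.0003,0,0,0,0,0.4],[0,0,0,0,0,0,0.4]])

```text
time_s: 17.25
tcp_pos: [0.5623, 0.0857, 0.0915]
ee_rot: [0.044, 0.751, 0.632, 0.188]
wrist_force: [5.2, 0.5, 2.9]
gripper_width: 0.0341
grasp_force: 2.6
```

```bash
python3 -c "
from h import *
plate_look('w7')"
```

```text
t 17.25 tcp nest [50.84 40.74 13.15] F nest [5.64 1.79 0.8 ] w 0.03414592580071663
block 4236 ((55.04548645019531, 42.04155731201172), (43.41067123413086, 28.149911880493164), 0.19777774810791016) [33.34938334 27.92387511] [76.73561557 56.1033983 ]
plate ((54.97114944458008, 40.93196487426758), (99.80387115478516, 80.1025619506836), 0.14207571744918823) [5.18801167 0.91685156] [104.80616972  80.98359108]
```

>>> drive_tool(increments=[[0,-0.0003,0,0,0,0,0.4],[0,-0.0003,0,0,0,0,0.4],[0,0,0,0,0,0,0.4]])

```text
time_s: 17.6
tcp_pos: [0.5618, 0.0858, 0.0913]
ee_rot: [0.044, 0.751, 0.632, 0.188]
wrist_force: [5.2, 1.1, 3.3]
gripper_width: 0.0338
grasp_force: 2.7
```

>>> drive_tool(increments=[[0,-0.0003,0,0,0,0,0.4],[0,-0.0003,0,0,0,0,0.4],[0,0,0,0,0,0,0.4]])

```text
time_s: 17.9
tcp_pos: [0.5617, 0.0858, 0.0914]
ee_rot: [0.044, 0.751, 0.632, 0.189]
wrist_force: [8.7, 1.2, 1.1]
gripper_width: 0.0343
grasp_force: 4.0
```

```bash
python3 st.py
```

```text
17.9 [50.21 40.75 13.25] [ 8.22  2.59 -2.2 ] 0.03425665925837711 3.9815255999565125
```

>>> drive_tool(increments=[[0,-0.0004,0,0,0,0,0.4],[0,0,0,0,0,0,0.4],[0,0,0,0,0,0,0.4]])

```text
time_s: 18.2
tcp_pos: [0.5616, 0.0858, 0.0915]
ee_rot: [0.045, 0.751, 0.632, 0.189]
wrist_force: [9.3, 0.9, 1.5]
gripper_width: 0.0343
grasp_force: 4.5
```

>>> drive_tool(increments=[[0,0.001,0,0,0,0,0.4],[0,0.002,0,0,0,0,0.4],[0,0.002,0,0,0,0,0.4],[0,0,0,0,0,0,0.4],[0,0,0,0,0,0,0.4],[0,0,0,0,0,0,0.4],[0,0,0,0,0,0,0.4]])

```text
time_s: 18.9
tcp_pos: [0.5655, 0.0849, 0.0926]
ee_rot: [0.044, 0.751, 0.632, 0.188]
wrist_force: [0.4, 0.5, 0.4]
gripper_width: 0.0339
grasp_force: 0.0
```

```bash
python3 -c "
from h import *
plate_look('w8')"
```

```text
t 18.9 tcp nest [54.27 40.61 13.26] F nest [0.4  0.65 0.17] w 0.03385454143099118
block 4236 ((52.03809356689453, 41.7913818359375), (28.209287643432617, 30.417783737182617), 89.84310150146484) [36.79690872 27.7072169 ] [67.24246129 55.90301629]
plate ((50.051692962646484, 40.713462829589844), (108.58612823486328, 80.16334533691406), 0.1410135179758072) [4.50207189 0.65650105] [104.26043953  80.88443132]
```

Plate home: low edge at x≈4.5 mm on the stop bar, against the fence, hand free of it (force 0). Retract and go over the knob.

>>> drive_tool(increments=[[0,-0.002,-0.01,0,0,0,0.4],[0,0,-0.03,0,0,0,0.4],[0,0,-0.04,0,0,0,0.4],[0,0,-0.03,0,0,0,0.4],[0.031,-0.0062,0,0,0,0,0.4],[0.031,-0.0062,0,0,0,0,0.4],[0.031,-0.0062,0,0,0,0,0.4],[0,0,0,0,0,0,0.4],[0,0,0,0,0,0,0.4],[0,0,0,0,0,0,0.4]])

```text
time_s: 19.95
tcp_pos: [0.5213, 0.1591, 0.2094]
ee_rot: [0.044, 0.751, 0.632, 0.188]
wrist_force: [-0.1, -0.1, 0.6]
gripper_width: 0.0342
grasp_force: 0.0
```

```bash
cat > kn.py <<'E'
from h import *
import sys
nm=sys.argv[1]
s,p,R=pose(); m=env.camera_model("wrist"); im,d=env.capture("wrist"); cv2.imwrite(f"pics/{nm}.png",im[:,:,::-1])
print(s['time_s'],"tcp",np.round(innest(p)*1000,2),s['gripper_width'])
P=cloud(d,m); L=np.stack([(P-O)@nx,(P-O)@ny,(P-O)@nz],-1)*1000; hsv=cv2.cvtColor(im,cv2.COLOR_RGB2HSV)
k=((hsv[...,0]<6)|(hsv[...,0]>174))&(hsv[...,1]>130)&(np.abs(L[...,2]-60)<3)&(np.abs(L[...,0]-60)<90)&(L[...,1]>100)&(L[...,1]<190)
print("knobpix",k.sum())
c=max(cv2.findContours(k.astype(np.uint8),0,2)[0],key=cv2.contourArea)[:,0]; W=onplane(c,m,nz,nz@O+.060); q=np.stack([(W-O)@nx,(W-O)@ny],1)*1000
(x,y),r=cv2.minEnclosingCircle(q.astype(np.float32)); print("knob",x,y,r,"theta",np.arctan2(y-122,82-x))
plan(p,R,N(x/1000,y/1000,.031),RN)
k=(np.abs(L[...,2]-10)<2.5)&(hsv[...,1]<60)&(L[...,0]<130)&(L[...,0]>7)&(L[...,1]>-1)&(L[...,1]<83)
if k.sum()>500:
    q=L[k]; print("plate pts",np.percentile(q,2,0),np.percentile(q,98,0))
E
python3 kn.py w9
```

```text
19.95 tcp [ 33.95 132.93 123.54] 0.03424455181137335
knobpix 497
knob 32.55948257446289 135.27487182617188 8.130372047424316 theta 0.26231498007729975
 turn [-0.0007  0.0004  0.    ] deg 0.0 then shift(tool) [ 0.0023 -0.0014  0.0925] or before turn [ 0.0024 -0.0013  0.0925]
plate pts [8.06846538 0.53153498 8.90267493] [101.92340865  80.39826799  12.18414248]
```

View pics/w9.png

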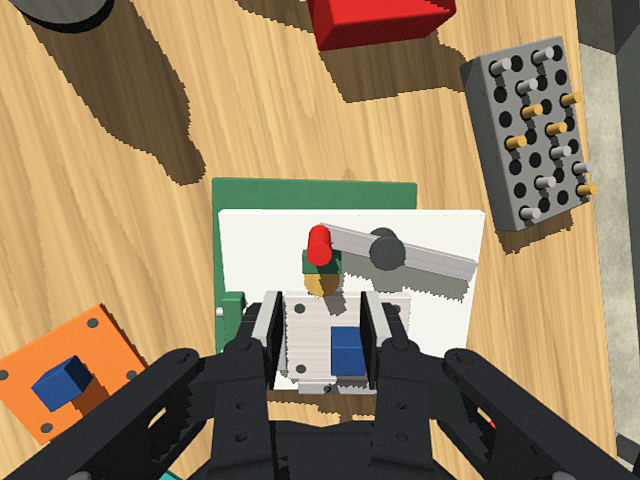

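The view shows the plate home in the low corner at about (345,340), and the keeper still swung away with the knob at (319,240), hub (387,248). Lower over the knob and grip it.

>>> drive_tool(increments=[[0.0017,-0.0007,0.03,0,0,0,0.4],[0,0,0.03,0,0,0,0.4],[0,0,0.02,0,0,0,0.4],[0,0,0.0125,0,0,0,0.4],[0,0,0,0,0,0,0.4],[0,0,0,0,0,0,0.3],[0,0,0,0,0,0,0.2],[0,0,0,0,0,0,0.1],[0,0,0,0,0,0,0],[0,0,0,0,0,0,0],[0,0,0,0,0,0,0],[0,0,0,0,0,0,0]], grip_force=30)

```text
time_s: 21.2
tcp_pos: [0.5514, 0.1776, 0.1249]
ee_rot: [0.043, 0.751, 0.632, 0.188]
wrist_force: [-7.7, -0.3, 3.1]
gripper_width: 0.0146
grasp_force: 29.2
```

Run:
```python
from h import *
exec(open('st.py').read().split('\n',1)[1])
P0=innest(p)[:2]*1000; th0=np.arctan2(P0[1]-122,82-P0[0]); r=np.hypot(P0[1]-122,82-P0[0]); print(th0,r)
ths=np.linspace(.25,1.53,17); pts=np.c_[82-50*np.cos(ths),122+50*np.sin(ths)]
for a,b,t in zip(pts[:-1],pts[1:],ths[1:]): print(round(t,2),"tool dx (ny) %.4f dy (nx) %.4f"%tuple((b-a)[::-1]/1000))
```

```text
21.2 [ 32.6  135.61  32.03] [-6.17 -0.6   5.51] 0.014608130751685676 29.174949824810028
0.268867200102525 51.24536479607681
0.33 tool dx (ny) 0.0038 dy (nx) 0.0011
0.41 tool dx (ny) 0.0037 dy (nx) 0.0014
0.49 tool dx (ny) 0.0036 dy (nx) 0.0017
0.57 tool dx (ny) 0.0035 dy (nx) 0.0020
0.65 tool dx (ny) 0.0033 dy (nx) 0.0023
0.73 tool dx (ny) 0.0031 dy (nx) 0.0025
0.81 tool dx (ny) 0.0029 dy (nx) 0.0028
0.89 tool dx (ny) 0.0026 dy (nx) 0.0030
0.97 tool dx (ny) 0.0024 dy (nx) 0.0032
1.05 tool dx (ny) 0.0021 dy (nx) 0.0034
1.13 tool dx (ny) 0.0018 dy (nx) 0.0035
1.21 tool dx (ny) 0.0016 dy (nx) 0.0037
1.29 tool dx (ny) 0.0013 dy (nx) 0.0038
1.37 tool dx (ny) 0.0010 dy (nx) 0.0039
1.45 tool dx (ny) 0.0006 dy (nx) 0.0039
1.53 tool dx (ny) 0.0003 dy (nx) 0.0040
```

>>> drive_tool(increments=[[0.0038,0.0016,0,0,0,0,0],[0.0037,0.0016,0,0,0,0,0],[0.0036,0.0017,0,0,0,0,0],[0.0035,0.002,0,0,0,0,0],[0.0033,0.0023,0,0,0,0,0],[0.0031,0.0025,0,0,0,0,0],[0.0029,0.0028,0,0,0,0,0],[0,0,0,0,0,0,0]])

```text
time_s: 22.0
tcp_pos: [0.5665, 0.2004, 0.1346]
ee_rot: [0.041, 0.75, 0.632, 0.188]
wrist_force: [-16.9, 9.0, 5.7]
gripper_width: 0.015
grasp_force: 30.0
```

```bash
python3 st.py
```

```text
22.0 [ 45.03 161.76  31.94] [-15.77   7.73   9.5 ] 0.014953797006349885 30.000759959220886
```

```bash
cat > bar.py <<'E'
from h import *
s,p,R=pose(); m=env.camera_model("wrist"); im,d=env.capture("wrist"); cv2.imwrite("pics/bar%d.png"%int(s['time_s']*100),im[:,:,::-1])
P=cloud(d,m); L=np.stack([(P-O)@nx,(P-O)@ny,(P-O)@nz],-1)*1000; hsv=cv2.cvtColor(im,cv2.COLOR_RGB2HSV)
k=(np.abs(L[...,2]-22)<2)&(hsv[...,1]<60)&(np.hypot(L[...,0]-82,L[...,1]-122)<95)&(np.hypot(L[...,0]-82,L[...,1]-122)>15)
k=cv2.morphologyEx(k.astype(np.uint8),cv2.MORPH_OPEN,np.ones((3,3))); nn,lab,st_,_=cv2.connectedComponentsWithStats(k)
for i in range(1,nn):
    if st_[i,4]>150:
        q=L[lab==i][:,:2]; c=q.mean(0); v=np.linalg.svd(q-c,full_matrices=False)[2][0]; print("bar piece",st_[i,4],c,"from pivot",c-[82,122],"theta by dir",np.arctan2(-v[1],v[0])%np.pi, "by pos nose",np.arctan2(-(c[1]-122),c[0]-82))
k=((hsv[...,0]<6)|(hsv[...,0]>174))&(hsv[...,1]>130)&(L[...,2]>20)&(L[...,2]<65)&(L[...,1]>100)&(L[...,1]<190)&(np.abs(L[...,0]-60)<60)
q=L[k&(np.abs(L[...,2]-60)<3)]; print("knob top px",len(q),q.mean(0) if len(q) else L[k].mean(0))
E
python3 bar.py
```

```text
knob top px 1276 [ 45.08075667 157.94382507  59.71405442]
```

>>> drive_tool(increments=[[0.0022,0.0015,0,0,0,0,0],[0.0022,0.0025,0,0,0,0,0],[0.0019,0.003,0,0,0,0,0],[0.0016,0.0034,0,0,0,0,0],[0.0014,0.0036,0,0,0,0,0],[0.0009,0.0038,0,0,0,0,0],[0.0007,0.0038,0,0,0,0,0],[0,0,0,0,0,0,0]])

```text
time_s: 22.85
tcp_pos: [0.5889, 0.2097, 0.1448]
ee_rot: [0.04, 0.749, 0.633, 0.191]
wrist_force: [-7.5, 23.6, 0.5]
gripper_width: 0.0151
grasp_force: 29.5
```

```bash
python3 st.py; python3 bar.py
```

```text
22.85 [ 67.24 176.03  32.19] [-11.53  21.86  -1.06] 0.015124770774278831 29.543311893939972
knob top px 1262 [ 67.3393913  171.36575802  59.68432472]
```

>>> drive_tool(increments=[[0.003,0.001,0,0,0,0,0],[0.0025,0.0015,0,0,0,0,0],[0.001,0.002,0,0,0,0,0],[0,0.002,0,0,0,0,0],[0,0.002,0,0,0,0,0],[0,0,0,0,0,0,0],[0,0,0,0,0,0,0]])

```text
time_s: 23.6
tcp_pos: [0.598, 0.2111, 0.1482]
ee_rot: [0.042, 0.75, 0.632, 0.189]
wrist_force: [-7.2, 9.6, 1.4]
gripper_width: 0.0149
grasp_force: 29.7
```

```bash
python3 st.py; python3 bar.py
```

```text
23.6 [ 76.49 179.29  32.02] [-8.19  8.61  2.04] 0.014933825190083445 29.672722220420837
knob top px 1254 [ 76.61774944 173.1334563   59.68427769]
```

>>> drive_tool(increments=[[0.002,0.0015,0,0,0,0,0],[0,0.0015,0,0,0,0,0],[0,0.001,0,0,0,0,0],[0,0,0,0,0,0,0],[0,0,0,0,0,0,0]])

```text
time_s: 24.15
tcp_pos: [0.5994, 0.2114, 0.1484]
ee_rot: [0.04, 0.751, 0.633, 0.186]
wrist_force: [-25.4, 3.6, 6.0]
gripper_width: 0.0149
grasp_force: 31.5
```

```bash
python3 st.py; python3 bar.py
```

```text
24.15 [ 77.76 179.86  31.69] [-22.53   1.46  13.53] 0.01486222774585269 31.503083109855652
knob top px 1224 [ 77.85659923 173.21515903  59.70957439]
```

>>> drive_tool(increments=[[0,-0.002,0,0,0,0,0],[0,-0.001,0,0,0,0,0.1],[0,0,0,0,0,0,0.25],[0,0,0,0,0,0,0.4],[0,0,0,0,0,0,0.4],[0,0,0,0,0,0,0.4],[0,0,-0.02,0,0,0,0.4],[0,0,-0.03,0,0,0,0.4],[0,0,-0.04,0,0,0,0.4],[-0.03,0,-0.03,0,0,0,0.4],[-0.04,0,-0.03,0,0,0,0.4],[-0.04,0,0,0,0,0,0.4],[0,0,0,0,0,0,0.4],[0,0,0,0,0,0,0.4]])

```text
time_s: 25.6
tcp_pos: [0.5353, 0.0775, 0.2616]
ee_rot: [0.044, 0.751, 0.631, 0.188]
wrist_force: [0.8, 0.3, 0.1]
gripper_width: 0.0341
grasp_force: 0.0
```

```bash
python3 st.py; python3 bar.py; python3 -c "
from h import *
plate_look('w10')"
```

```text
25.6 [ 79.13  67.97 181.04] [ 0.73  0.44 -0.23] 0.034098785963677526 0.0
bar piece 751 [ 78.96841619 150.79564517] from pivot [-3.03158381 28.79564517] theta by dir 1.5029394424530582 by pos nose -1.6756891771713345
bar piece 1121 [84.01044761 81.87032779] from pivot [  2.01044761 -40.12967221] theta by dir 1.4996621979053202 by pos nose 1.520739398237386
knob top px 440 [ 77.31377162 171.99578633  59.94298327]
t 25.65 tcp nest [ 79.03  68.78 180.87] F nest [-0.38  0.99 -0.36] w 0.03381290051277606
block 911 ((54.23396301269531, 41.21494674682617), (25.807661056518555, 26.254274368286133), 0.10084323585033417) [41.34025838 28.06612516] [67.11466774 54.36477724]
plate ((54.5307731628418, 40.0328254699707), (100.52255249023438, 80.97090911865234), 0.09318128228187561) [ 4.38864882 -0.48492077] [104.66448118  80.56102102]
```

View pics/w10.png

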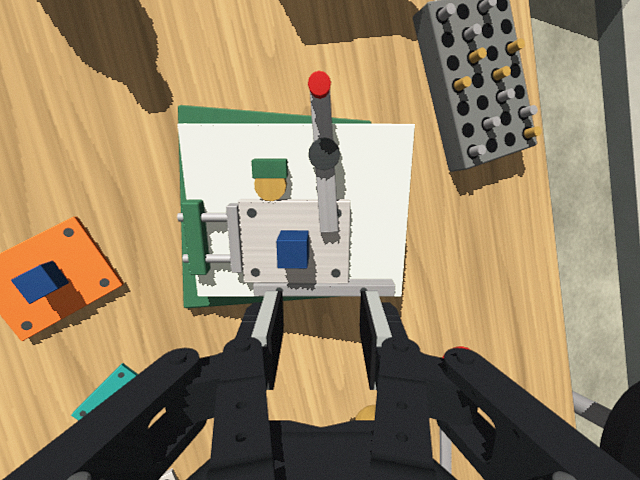

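The plate sits home at (295,240), against the stop bar (column 240) and the fence (row 285). The keeper measures 1.50 rad, with its nose over the plate at (328,230) and knob at (319,83). Handing in.

```bash
python3 -c "
from rig import env
print(env.finish_job())"
```

```text
the job is handed in; nothing more can be done
None
```

I handed the job in at about 26 s. By the last camera view the plate lies flat and square in the low corner against the fence and stop bar, let go, and the keeper stands over it at about 1.50 rad. The contact force on the stop bar could not be read directly, and the hand-in returned no verdict.

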